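# Spring-return check of a microscope's mirror mount

## Robot

A 6-joint arm with a two-finger parallel gripper is mounted at the origin on the work surface. World frame = base frame: x ahead of the robot, y to its left, z up, the work surface at z = 0. Lengths are in m, angles in rad, forces in N, time in s.
With the tool pointing down it reaches from about 0.375 to 0.9 m from the base axis. Payload 3.1 kg.
Tool frame: the origin (TCP) lies at the very end of the fingers, on their centre line; the grasp point (between the pads) lies 19 mm behind it; z points along the fingers, y is the line along which they close (so a half turn about z gives the same grasp; the last joint's range is limited). The gripper opens to 87 mm and grips with 3 to 60 N. Pads are 19 mm wide; open, the fingers measure 117 mm over their backs; the gripper's body (75 mm by 190 mm) begins 51 mm behind the grasp point.
Start: joints at [1.081, 0.527, 1.433, -0, 1.181, -0.178], TCP at [0.191, 0.595, 0.223] pointing down, gripper open.
Joint ranges: [-3.08, 3.08], [-0.75, 2.2], [0.22, 2.44], [-1.43, 4.57], [0, 2.65], [-2.85, 2.85]. Speed limits (rad/s): [2.79, 2.79, 3.14, 3.14, 3.14, 3.14].

## Interface

Orientations are given as [roll, pitch, yaw] about the fixed x, y, z axes, in that order (R = Rz(yaw) Ry(pitch) Rx(roll)).
In Python, from station import observe, snapshot, camera_params, hand_in gives the robot as it stands.
- The arm moves only by the tool jog_arm, never from a script. Its argument "rows" is one flat list of numbers, 6 for each row, row after row: the shift along the tool's x, y, z scaled (see below), then the turn, a rotation vector about the tool's x, y, z scaled (see below). In form: [x, y, z, rx, ry, rz, x, y, z, rx, ry, rz, ...]. A call has 1 to 10 rows; each row shifts and turns the commanded pose from where the row before left it, along the tool's axes as they then stand; what a row does not reach is not made up. The controller multiplies each number of a shift by 0.5 m and each number of a turn by 180 degrees. A row lasts 1/12 s, in which the tool goes at most 41.7 mm and 7.16 degrees, less where a joint would pass 70% of its speed; a pose out of reach is approached as far as the arm can. A call with a number of a shift or a turn outside -1 to 1 is refused whole. A call with a gripper value outside its range is refused whole. "hand" is the opening, from 0 (shut) to 1 (fully open), set as the call begins (left out, the last holds). The fingers move at their own pace and stop on an object; "grip_force" is the grip in N (left out, the last holds). Time passes only in rows, so rows that do not move let the fingers close. It gives the time, the measured TCP pose, the force, the opening and the grip force at its end, in the units of the state.
- observe(): the state, without advancing time (a new reading comes with each control period).
- snapshot(name): name is "side" or "top" or "wrist"; returns the picture (400x640x3 uint8, blue, green, red); there is no depth.
- camera_params(name): a dict with "K" (3x3 intrinsics, pixels), "R" (3x3) and "t" (3): a world point X has camera coordinates R X + t; the wrist camera has in their place "mount" (4x4, takes a point from camera to tool coordinates, whose origin is the TCP and whose axes are the flange's). Camera axes: x right, y down, z forward; pixel columns grow to the right and rows downward; lengths in m; the calibration is good to about 2 mm. A picture is of the moment at which its call begins: read the wrist's pose just before it. camera_params takes no time and is no camera call.
- hand_in(): hands the job in; it is judged then, once.
The state is a dict: "time": time; "q": joint angles; "joint_velocities": joint speeds; "tau": joint torques, N m; "position": TCP position; "ee_rot": TCP orientation; "wrist_force": force on the tool from outside, world axes, zero at the start; "ft_torque": the same for the moment, N m; "grip_width": finger opening in m; "grasp_force": force on a finger pad.
Only numpy, scipy, OpenCV 4.12 (cv2) and the standard library are available. Lean on these libraries where they do the work, as an engineer would, in place of code of your own. Each camera call takes 0.05 s, during which the arm holds its last target. There are 200 camera calls.

## Task

Check the spring return of the mirror mount clamped to the breadboard: with the tips of the closed fingers press down the blue thumb pad on its free corner until the black pointer is level with the red marker on the white scale, hold it there for two seconds, then ease it back up slowly, keeping the fingers on the pad until the pointer rests at the bottom again, and come clear. Do not press the pointer clearly past the marker, and do not let go early so that the plate snaps back. Do not touch the mirror, the brass adjusters, the pointer or the marker, and leave the things standing around where they are; nothing is to be picked up.

Things in the scene. Friction and masses are not known exactly. Their poses are not given: they have to be found in the camera images.
- mount: Mirror mount lying mirror-up, clamped on the breadboard (board top z = 12 mm). Origin on the board under its middle; z up; x runs from the free corner (blue pad, -x) to the scale (+x), within 0.55 rad of world x. Black base, above it an aluminium tilting plate 120 mm square, 10 mm thick, a diamond with corners at +-85 mm on x and y, top 72 mm over the board. Extent: x -85..190, y +-105, 118 mm tall.
- tilt_plate (a joint): Tilt of the plate (rad) about the mount's y axis, along the line of the two adjusters, 58 mm above the board at x = 0. 0 = at rest, held by springs; grows as the blue pad goes down and the pointer rises; stop at 0.24. About 5 N on the pad starts it, 9 N at 0.1 rad, 13 N at 0.2 rad; let go, it springs back to 0 in under 0.1 s.
- pad_top (a point): Centre of the top face of the blue rubber thumb pad (geom tilt_plate_c2; 27 mm across, 4 mm thick) on the free corner of the plate; at rest at mount x = -64 mm, y = 0, 76 mm above the board. It sinks 6.4 mm for each 0.1 rad and drifts about 2 mm per 0.1 rad towards the mount's -x.
- pointer_tip (a point): Middle of the black crossbar (34 mm wide, 3 mm thick) at the end of the black pointer, which is fixed to the plate and passes through the scale's slot to its far face: mount x = 188 mm, y = 0, 67 mm above the board at rest. It rises 18.8 mm for each 0.1 rad of tilt.
- red_marker (a joint): Height in m of the middle of the red marker above the pointer's rest height (0.016 to 0.031); a stiff slide, set beforehand, not to be moved. The pointer is level with the marker when it has risen by this much.
- marker_mid (a point): Middle of the far face of the red marker, a clip 8 mm tall, 26 mm wide on the +y strip of the scale, seen from both faces; mount x = 184, y = 16 mm. The scale is a white upright plate 42 mm wide with a vertical slot, at mount x = 180 to 183 mm, 32 to 118 mm above the board; black lines every 5 mm, the lowest at the pointer's rest height.
- mirror_face (a point): Centre of the round mirror's face, 53 mm across in a black ring 66 mm across, in the middle of the plate, 76 mm above the board. Not to be touched.
- adjuster_left_top (a point): Top of the brass adjuster knob at mount y = +66 mm: 17 mm across, its top 92 mm above the board (20 mm above the plate), tilting with the plate. Not to be touched.
- adjuster_right_top (a point): The same at mount y = -66 mm. Not to be touched.
- well_plate: Clear lidded 24-well plate with pinkish wells, 127 x 85 x 22 mm; loose on the breadboard; origin at the middle of its underside. To be left alone.
- filter_cube: Black fluorescence filter cube, 34 x 34 x 39 mm, with an amber and a green window; loose on the breadboard; origin at the middle of its underside. To be left alone.
- objective: Steel microscope objective standing on its thread, 29 mm across, 48 mm tall, blue and black bands; loose on the breadboard; origin at the middle of its underside. To be left alone.
- petri_dish: Clear petri dish with pink content, 63 mm across, 15 mm tall; loose on the breadboard; origin at the middle of its underside. To be left alone.
- oil_bottle: Amber immersion-oil bottle with black cap, 28 mm across, 62 mm tall, standing; loose on the breadboard; origin at the middle of its underside. To be left alone.
- coverslip_box: White and blue box of cover slips, 52 x 30 x 22 mm; loose on the breadboard; origin at the middle of its underside. To be left alone.
- ball_driver: Driver with orange handle, 170 mm long, lying along its own x; loose on the breadboard; origin at the middle of its underside. To be left alone.

How it is judged:
On the way, in this order (a step that is already met when the one before it is completed fails the run):
1. the blue pad is pressed by the fingers and the pointer stands still, level with the red marker (within 4.5 mm), for 1.5 s (z of pointer_tip in the frame of marker_mid between -0.0045 and 0.0045 m and velocity of joint tilt_plate between -0.06 and 0.06 rad/s and contact force between the fingers and tilt_plate_c2 above 1 N), for 1.5 s.
2. the plate is back at rest, pointer at the bottom, nothing touching it (value of joint tilt_plate below 0.012 rad and contact force between anything else and tilt_plate below 0.1 N), for 0.3 s.
At the end, for the whole second after the job is handed in: The plate is back on its seats (tilt below 0.012 rad, pointer within about 2 mm of its rest height), still and untouched; the red marker is within 2 mm of where it was set and every loose thing within 10 mm of its start (all of step 2 and velocity of joint tilt_plate between -0.02 and 0.02 rad/s and distance of marker_mid from where it was at the start of the episode below 0.002 m and distance of each of well_plate, filter_cube, objective, petri_dish, oil_bottle, coverslip_box, ball_driver from where it was at the start of the episode below 0.01 m).
It fails at once if the pointer is pressed more than 9 mm past the middle of the red marker (z of pointer_tip in the frame of marker_mid above 0.009 m).
It fails at once if the plate is let go while still tilted, so that it snaps back (value of joint tilt_plate above 0.02 rad and contact force between the fingers and tilt_plate_c2 below 0.2 N).
It fails at once if the mirror glass, an adjuster or the pointer is touched (contact force between anything else and tilt_plate_c1 above 0.3 N or contact force between anything else and tilt_plate_c3 above 0.3 N or contact force between anything else and tilt_plate_c4 above 0.3 N or contact force between anything else and tilt_plate_c5 above 0.3 N or contact force between anything else and tilt_plate_c6 above 0.3 N).
It fails at once if the red marker is touched or moved (distance of marker_mid from where it was at the start of the episode above 0.002 m or contact force between anything else and red_marker_c0 above 0.3 N or contact force between anything else and red_marker_c1 above 0.3 N or contact force between anything else and red_marker_c2 above 0.3 N).
It fails at once if a thing standing around is moved more than 10 mm or lifted (distance of any of well_plate, filter_cube, objective, petri_dish, oil_bottle, coverslip_box, ball_driver from where it was at the start of the episode above 0.01 m).
It also fails if it takes over 42 s, if anything falls off the work surface, if the arm or the gripper's body presses on something with over 40 N, if the wrist force passes 120 N, or if a joint passes its speed limit or range.

## Working session

There is one attempt and no reset: what is moved stays moved. The work goes in short steps, Python scripts to look and compute and a tool call to move; the robot and the scene stay as the last step left them, time stands still between calls to the robot, and variables do not carry over. Pictures are saved under pics/ and viewed, at most 10 in all, crops included, and the job is handed in when it is done.

Besides the shell and the picture viewer there is one more tool, called after "Request:" as a command line: name --argument value ..., lists and objects as JSON in quotes. jog_arm: Moves the arm, as the interface text tells. Shifts and turns lie within -1 to 1; 1 stands for 0.5 m of shift or 180 degrees of turn. Its arguments: {"type":"object","properties":{"rows":{"type":"array"},"hand":{"type":"number"},"grip_force":{"type":"number"}},"required":["rows"]}

```bash
mkdir -p pics
python3 - <<'E'
from station import *
import cv2,numpy as np
np.set_printoptions(precision=4,suppress=True)
s=observe();print(s['time'],s['position'],s['ee_rot'],s['grip_width'],s['wrist_force'])
for n in('top','side'):
    cv2.imwrite(f'pics/{n}0.png',snapshot(n));p=camera_params(n)
    print(n,p['K'],p['R'],p['t'],-p['R'].T@p['t'])
E
```

```text
0.0 [0.1908 0.5944 0.2216] [-3.1395 -0.0004  2.8308] 0.08695810641538262 [ 0.3661 -0.0424  0.0741]
top [[364.7884   0.     314.9468]
 [  0.     364.7884 198.3286]
 [  0.       0.       1.    ]] [[-0.0008 -1.      0.0026]
 [-0.9791  0.0002 -0.2033]
 [ 0.2033 -0.0027 -0.9791]] [0.0205 0.5584 0.7183] [0.4007 0.0223 0.8168]
side [[399.3391   0.     315.6853]
 [  0.     399.3391 193.8118]
 [  0.       0.       1.    ]] [[ 0.7095 -0.7046 -0.0096]
 [-0.3736 -0.3645 -0.853 ]
 [ 0.5975  0.6088 -0.5219]] [-0.3912  0.3175  0.5793] [ 0.05   -0.5126  0.5694]
```

View pics/top0.png

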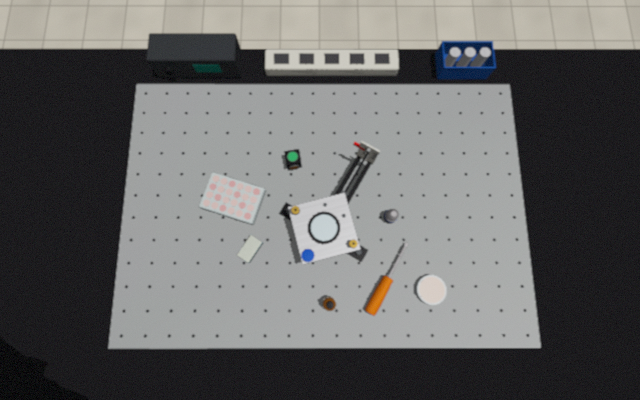

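View pics/side0.png

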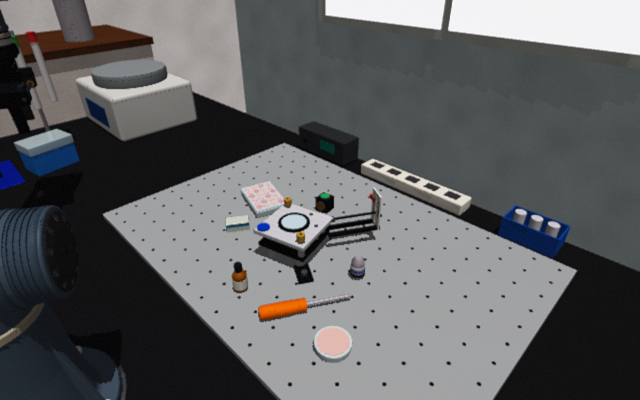

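Run:
```python
from station import *
import cv2,numpy as np
np.set_printoptions(precision=4,suppress=True)
t=cv2.imread('pics/top0.png')[130:280,270:410];s=cv2.imread('pics/side0.png')[180:255,340:400]
a=cv2.resize(t,None,fx=4,fy=4,interpolation=cv2.INTER_CUBIC)[:600]
cv2.imwrite('pics/tc.png',a)
cv2.imwrite('pics/sc.png',cv2.resize(s,None,fx=8,fy=8,interpolation=cv2.INTER_CUBIC))
p=camera_params('wrist');print(p)
```

```text
{'K': array([[277.0174,   0.    , 321.1071],
       [  0.    , 277.0174, 198.7549],
       [  0.    ,   0.    ,   1.    ]]), 'mount': array([[ 0.0005, -0.9669, -0.255 ,  0.0688],
       [ 1.    ,  0.0006, -0.0005, -0.0003],
       [ 0.0007, -0.255 ,  0.9669, -0.162 ],
       [ 0.    ,  0.    ,  0.    ,  1.    ]])}
```

View pics/tc.png

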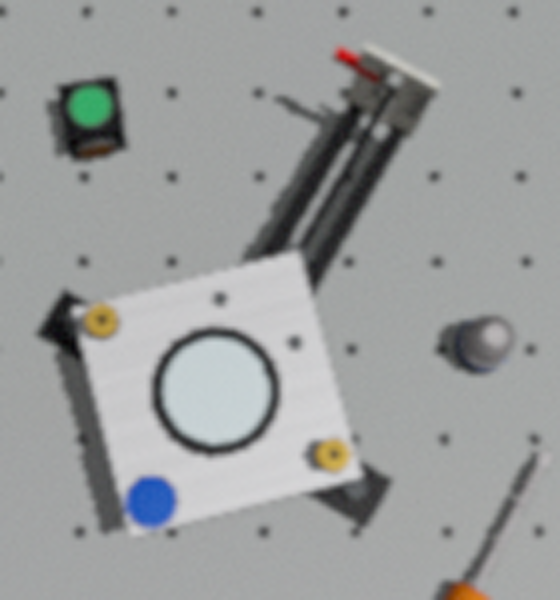

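View pics/sc.png

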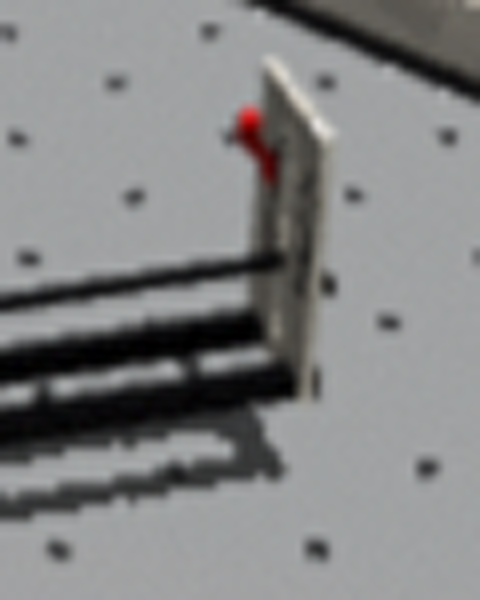

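```bash
cat > h.py <<'E'
from station import *
import cv2,numpy as np
from scipy.optimize import least_squares
from scipy.spatial.transform import Rotation as Ro
np.set_printoptions(precision=4,suppress=True)
def proj(n,X,st=None):
    p=camera_params(n);X=np.atleast_2d(X)
    if n=='wrist':
        T=np.eye(4);T[:3,:3]=Ro.from_euler('xyz',st['ee_rot']).as_matrix();T[:3,3]=st['position']
        M=np.linalg.inv(T@p['mount']);c=X@M[:3,:3].T+M[:3,3]
    else: c=X@p['R'].T+p['t']
    u=c@p['K'].T;return u[:,:2]/u[:,2:]
def W(m,P):
    c,s=np.cos(m[2]),np.sin(m[2]);P=np.atleast_2d(P)
    return np.c_[m[0]+c*P[:,0]-s*P[:,1],m[1]+s*P[:,0]+c*P[:,1],P[:,2]+.012]
P=np.array([[-.064,0,.076],[0,0,.076],[0,.066,.092],[0,-.066,.092]])
U=np.array([[307.75,255.5],[324,227.5],[295,210],[353.25,243.75]])
def fit(): return least_squares(lambda m:(proj('top',W(m,P))-U).ravel(),[.4,0,-.5])
E
python3 - <<'E'
from h import *
r=fit();m=r.x;print(m,r.fun);print('pad',W(m,P[0]))
V=np.array([[262+3050-3050,0]])
print('side pred pad,mirror,adj',proj('side',W(m,P)))
print('pointer slot',proj('side',W(m,[[.180,0,.067]])))
for h in(.016,.021,.026,.031):print(h,proj('side',W(m,[[.179,.016,.067+h],[.179,.008,.067+h],[.179,.026,.067+h]])).ravel())
print('top/bot edges',proj('side',W(m,[[.18,.021,.118],[.18,-.021,.118],[.18,-.021,.032]])))
E
```

```text
[ 0.492   0.0025 -0.5279] [-0.1069  0.0116 -0.2047  0.1541  0.153  -0.0325  0.1535 -0.1293]
pad [[0.4367 0.0348 0.088 ]]
side pred pad,mirror,adj [[263.4325 226.4341]
 [294.1194 221.6166]
 [287.6181 198.7694]
 [300.9165 234.0956]]
pointer slot [[375.0519 212.3041]]
0.016 [372.3906 202.3781 373.7458 204.2919 370.7252 200.0261]
0.021 [372.5381 200.4537 373.8984 202.3586 370.8664 198.1128]
0.026 [372.6864 198.5178 374.052  200.4136 371.0083 196.1881]
0.031 [372.8356 196.5702 374.2065 198.4568 371.1511 194.252 ]
top/bot edges [[373.0166 187.4577]
 [380.5188 197.3893]
 [377.5613 230.79  ]]
```

Request:
jog_arm --rows '[-0.0633,-0.0447,0,0,0,0,-0.0633,-0.0447,0,0,0,0,-0.0633,-0.0447,0,0,0,0,-0.0633,-0.0447,0,0,0,0,-0.0633,-0.0447,0,0,0,0,-0.0633,-0.0447,0,0,0,0,-0.0633,-0.0447,0,0,0,0,-0.0633,-0.0447,0,0,0,0]' --hand 0 --grip_force 20

```text
time: 0.77
position: [0.378, 0.3457, 0.2223]
ee_rot: [-3.141, -0.0, 2.831]
wrist_force: [0.7, 0.3, -0.3]
grip_width: 0.0415
grasp_force: 0.0
```

Request:
jog_arm --rows '[-0.0633,-0.0447,0,0,0,0,-0.0633,-0.0447,0,0,0,0,-0.0633,-0.0447,0,0,0,0,-0.0633,-0.0447,0,0,0,0,-0.0633,-0.0447,0,0,0,0,-0.0633,-0.0447,0,0,0,0,-0.0633,-0.0447,0,0,0,0,-0.0633,-0.0447,0,0,0,0]'

```text
time: 1.43
position: [0.5644, 0.0979, 0.2222]
ee_rot: [-3.141, -0.001, 2.83]
wrist_force: [-0.6, -0.8, 0.8]
grip_width: 0.0009
grasp_force: 0.0
```

Request:
jog_arm --rows '[-0.0633,-0.0447,0,0,0,0,-0.0633,-0.0447,0,0,0,0,-0.0633,-0.0447,0,0,0,0,-0.0633,-0.0447,0,0,0,0,-0.0633,-0.0447,0,0,0,0,-0.0633,-0.0447,0,0,0,0,-0.0633,-0.0447,0,0,0,0,-0.0633,-0.0447,0,0,0,0]'

```text
time: 2.1
position: [0.7507, -0.1495, 0.2218]
ee_rot: [3.141, -0.001, 2.831]
wrist_force: [0.4, -1.1, 0.3]
grip_width: 0.0004
grasp_force: 0.0
```

Request:
jog_arm --rows '[0,0,0,0,0,0.0396,0,0,0,0,0,0.0396,0,0,0,0,0,0.0396,0,0,0,0,0,0.0396,0,0,0,0,0,0.0396,0,0,0,0,0,0.0396,0,0,0,0,0,0.0396,0,0,0,0,0,0.0396,0,0,0,0,0,0.0396]'

```text
time: 2.85
position: [0.7498, -0.1478, 0.2216]
ee_rot: [-3.14, -0.001, 1.705]
wrist_force: [-0.7, 0.0, 0.7]
grip_width: 0.0008
grasp_force: 0.0
```

Request:
jog_arm --rows '[0,0,0,0,0,0.0396,0,0,0,0,0,0.0396,0,0,0,0,0,0.0396,0,0,0,0,0,0.0396,0,0,0,0,0,0.0396,0,0,0,0,0,0.0396,0,0,0,0,0,0.0396,0,0,0,0,0,0.0396,0,0,0,0,0,0.0396]'

```text
time: 3.6
position: [0.7498, -0.1478, 0.2216]
ee_rot: [-3.14, 0.001, 0.585]
wrist_force: [-1.2, -0.3, -0.5]
grip_width: 0.0007
grasp_force: 0.0
```

Request:
jog_arm --rows '[0,0,0,0,0,0.0396,0,0,0,0,0,0.0396,0,0,0,0,0,0.0396,0,0,0,0,0,0.0396,0,0,0,0,0,0.0396,0,0,0,0,0,0.0396,0,0,0,0,0,0.0396,0,0,0,0,0,0.0396,0,0,0,0,0,0.0396,0,0,0,0,0,0]'

```text
time: 4.43
position: [0.7498, -0.1479, 0.2217]
ee_rot: [3.141, 0.002, -0.53]
wrist_force: [0.5, -0.3, 0.1]
grip_width: 0.0007
grasp_force: 0.0
```

Run:
```python
from h import *
s=observe();im=snapshot('wrist');cv2.imwrite('pics/w0.png',im)
m=fit().x
c=proj('wrist',W(m,[[.188,0,.067]]),s)[0];print(c)
x,y=int(c[0])-40,int(c[1])-40;print('crop',x,y)
cv2.imwrite('pics/w0c.png',cv2.resize(im[y:y+70,x:x+80],None,fx=8,fy=8,interpolation=cv2.INTER_CUBIC))
print(proj('wrist',W(m,[[.188,.017,.067],[.188,-.017,.067],[.183,.021,.118],[.183,-.021,.118]]),s))
for h in(.016,.021,.026,.031):print(h,proj('wrist',W(m,[[.184,.016,.067+h]]),s).ravel())
```

```text
[320.8437 277.3562]
crop 280 237
[[307.0339 277.3891]
 [334.6528 277.3233]
 [301.012  307.2671]
 [340.7169 307.17  ]]
0.016 [307.2827 287.6366]
0.021 [307.08   290.0803]
0.026 [306.8712 292.5986]
0.031 [306.6559 295.1949]
```

View pics/w0c.png

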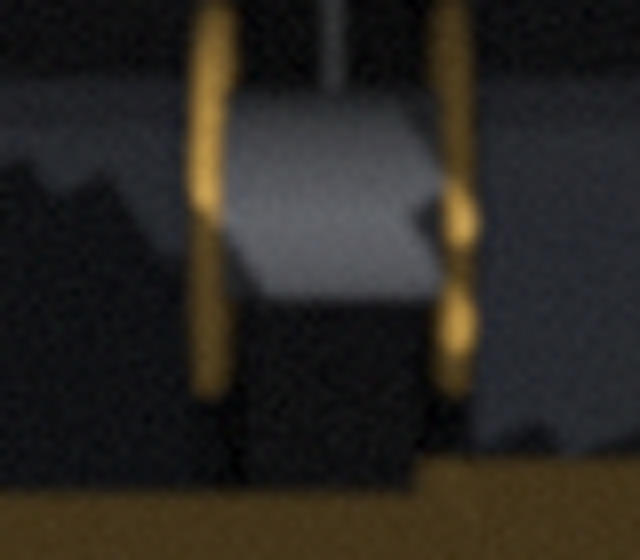

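Request:
jog_arm --rows '[-0.0733,0,0.0233,0,0,0,-0.0733,0,0.0233,0,0,0,-0.0733,0,0.0233,0,0,0,-0.0733,0,0.0233,0,0,0,-0.0733,0,0.0233,0,0,0,-0.0733,0,0.0233,0,0,0]'

```text
time: 4.98
position: [0.5586, -0.0363, 0.1523]
ee_rot: [-3.141, -0.0, -0.525]
wrist_force: [-0.6, -0.2, -0.7]
grip_width: 0.0006
grasp_force: 0.0
```

Request:
jog_arm --rows '[0,0,0,0,0.037,0,0,0,0,0,0.037,0,0,0,0,0,0.037,0,0,0,0,0,0.037,0,0,0,0,0,0.037,0,0,0,0,0,0.037,0,0,0,0,0,0,0]'

```text
time: 5.57
position: [0.5595, -0.049, 0.1576]
ee_rot: [3.105, -0.514, -0.524]
wrist_force: [-0.4, 0.3, 0.1]
grip_width: 0.0004
grasp_force: 0.0
```

Run:
```python
from h import *
s=observe();im=snapshot('wrist');cv2.imwrite('pics/w1.png',im)
print(s['position'],s['ee_rot'])
m=fit().x
c=proj('wrist',W(m,[[.18,0,.087]]),s)[0];print(c)
x,y=int(c[0])-40,int(c[1])-35;print('crop',x,y)
cv2.imwrite('pics/w1c.png',cv2.resize(im[y:y+70,x:x+80],None,fx=8,fy=8,interpolation=cv2.INTER_CUBIC))
print(proj('wrist',W(m,[[.18,0,.067],[.18,.021,.118],[.18,-.021,.118]]),s))
for h in(.016,.021,.026,.031):print(h,proj('wrist',W(m,[[.179,.016,.067+h]]),s).ravel())
```

```text
[ 0.5595 -0.049   0.1576] [ 3.1048 -0.5136 -0.5242]
[305.85   143.1886]
crop 265 108
[[306.2627 152.2075]
 [279.0558 126.0343]
 [330.913  126.246 ]]
0.016 [288.7168 146.0594]
0.021 [288.2774 143.6712]
0.026 [287.8208 141.1899]
0.031 [287.3461 138.6099]
```

View pics/w1c.png

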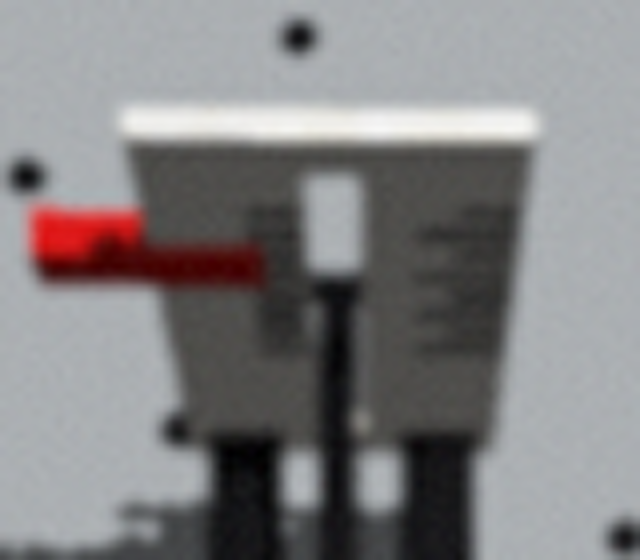

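```bash
cat >> h.py <<'E'
def rel(m,mx,z,tilt,my=0):
    s=observe();R=Ro.from_euler('xyz',s['ee_rot']).as_matrix();psi=m[2];c,n=np.cos(psi),np.sin(psi);t=np.radians(tilt)
    X=np.array([c*np.cos(t),n*np.cos(t),np.sin(t)]);Y=np.array([n,-c,0]);D=np.c_[X,Y,np.cross(X,Y)]
    g=W(m,[[mx,my,z-.012]])[0]
    rv=Ro.from_matrix(R.T@D).as_rotvec()
    d=g-np.array(s['position'])
    print('rot/pi',rv/np.pi,'shift/.5 in new tool axes',D.T@d/.5,'mm',d*1e3,'q',s['q'],'now mount',[c*(s['position'][0]-m[0])+n*(s['position'][1]-m[1]),-n*(s['position'][0]-m[0])+c*(s['position'][1]-m[1])],s['wrist_force'],s['time'])
E
python3 - <<'E'
from h import *
m=fit().x; rel(m,-.055,.1576,15)
E
```

```text
rot/pi [ 0.011  -0.08   -0.0009] shift/.5 in new tool axes [-0.2708 -0.0205 -0.0722] mm [-115.889    79.4254   -0.188 ] q [-0.1755  0.4661  1.9916 -0.7832  0.2898  2.6431] now mount [np.float64(0.0851205438742068), np.float64(-0.01024139642487995)] [-0.4791  0.8712  0.1728] 5.6167
```

Run:
```python
from h import *
m=fit().x; rel(m,-.071,.1576,0)
```

```text
rot/pi [ 0.0109 -0.1633 -0.0023] shift/.5 in new tool axes [-0.3122 -0.0205  0.0004] mm [-129.7111   87.4845   -0.188 ] q [-0.1755  0.4661  1.9916 -0.7832  0.2898  2.6431] now mount [np.float64(0.0851205438742068), np.float64(-0.01024139642487995)] [-0.4791  0.8712  0.1728] 5.6167
```

Request:
jog_arm --rows '[0,0,0,0.0022,-0.0327,-0.0005,0,0,0,0.0022,-0.0327,-0.0005,0,0,0,0.0022,-0.0327,-0.0005,0,0,0,0.0022,-0.0327,-0.0005,0,0,0,0.0022,-0.0327,-0.0005,0,0,0,0,0,0]'

```text
time: 6.12
position: [0.5659, -0.0588, 0.1597]
ee_rot: [3.124, -0.119, -0.545]
wrist_force: [0.9, -0.6, -0.7]
grip_width: 0.0
grasp_force: 0.0
```

Request:
jog_arm --rows '[-0.052,-0.0034,0,0,0,0,-0.052,-0.0034,0,0,0,0,-0.052,-0.0034,0,0,0,0,-0.052,-0.0034,0,0,0,0,-0.052,-0.0034,0,0,0,0,-0.052,-0.0034,0,0,0,0,0,0,0,0,0,0]'

```text
time: 6.7
position: [0.4249, 0.0355, 0.1387]
ee_rot: [3.116, -0.105, -0.54]
wrist_force: [-0.9, 1.0, -0.9]
grip_width: 0.0005
grasp_force: 0.0
```

Run:
```python
from h import *
m=fit().x; rel(m,-.071,.098,0)
```

```text
rot/pi [ 0.0085 -0.0332 -0.0043] shift/.5 in new tool axes [ 0.0071 -0.0107  0.0814] mm [  5.7694   2.8399 -40.7089] q [-0.1319  0.3972  2.0501 -0.114   0.6116  2.0708] now mount [np.float64(-0.07455365242156164), np.float64(-0.005359328355111135)] [-0.9144  0.9745 -0.8811] 6.7
```

Request:
jog_arm --rows '[0,0,0,0.0043,-0.0166,-0.0022,0,0,0,0.0043,-0.0166,-0.0022,0,0,0,0,0,0]'

```text
time: 6.95
position: [0.435, 0.0317, 0.1403]
ee_rot: [-3.136, -0.013, -0.531]
wrist_force: [0.7, -0.3, -0.5]
grip_width: 0.0001
grasp_force: 0.0
```

Run:
```python
from h import *
m=fit().x; rel(m,-.071,.098,0)
```

```text
rot/pi [-0.0017 -0.004  -0.001 ] shift/.5 in new tool axes [-0.0142 -0.0069  0.0846] mm [ -4.3889   6.5646 -42.3081] q [-0.1851  0.4163  1.9855  0.0013  0.7262  1.9157] now mount [np.float64(-0.06390193420526817), np.float64(-0.003460370005707633)] [ 0.7237 -0.3376 -0.5246] 6.95
```

Request:
jog_arm --rows '[0,0,0,-0.0017,-0.004,-0.001,-0.0071,-0.0034,0.021,0,0,0,-0.0071,-0.0034,0.021,0,0,0,0,0,0.021,0,0,0,0,0,0.0216,0,0,0,0,0,0,0,0,0]'

```text
time: 7.45
position: [0.4261, 0.0394, 0.0963]
ee_rot: [3.137, 0.007, -0.527]
wrist_force: [-0.5, 0.5, -0.2]
grip_width: 0.0004
grasp_force: 0.0
```

Run:
```python
from h import *
m=fit().x; rel(m,-.071,.088,0);print(observe()['position'],observe()['ee_rot'])
cv2.imwrite('pics/s1.png',cv2.resize(snapshot('side')[150:250,240:400],None,fx=5,fy=5,interpolation=cv2.INTER_CUBIC))
```

```text
rot/pi [0.0014 0.0022 0.0002] shift/.5 in new tool axes [ 0.0088 -0.0027  0.0166] mm [ 4.483  -1.0508 -8.2776] q [-0.169   0.5068  2.0259 -0.0029  0.6168  1.9314] now mount [np.float64(-0.07540206780200082), np.float64(-0.0013503393991175644)] [-0.5409  0.5124 -0.1829] 7.45
[0.4261 0.0394 0.0963] [ 3.1372  0.0068 -0.5273]
```

View pics/s1.png

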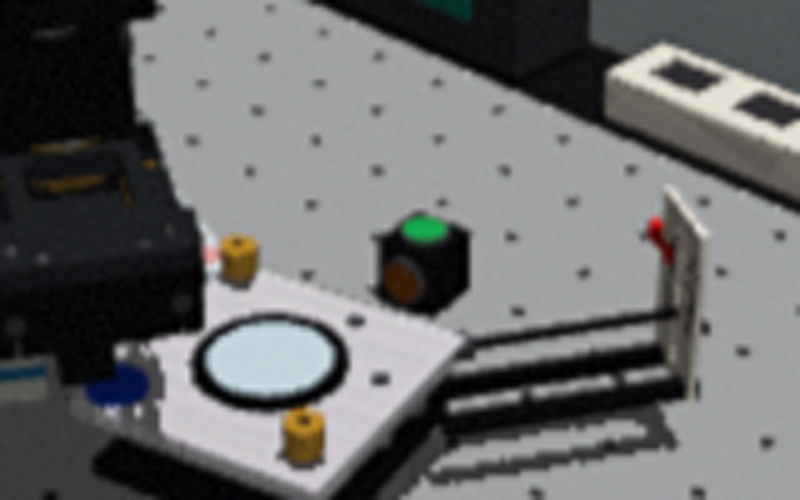

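Request:
jog_arm --rows '[0.009,-0.0027,0,0.0014,0.0022,0,0,0,0.006,0,0,0,0,0,0.005,0,0,0,0,0,0,0,0,0,0,0,0,0,0,0]'

```text
time: 7.92
position: [0.4324, 0.0377, 0.0923]
ee_rot: [-3.14, -0.003, -0.528]
wrist_force: [-0.0, -0.3, 0.9]
grip_width: 0.0005
grasp_force: 0.0
```

Request:
jog_arm --rows '[0,0,0.002,0,0,0,0,0,0,0,0,0,0,0,0,0,0,0]'

```text
time: 8.17
position: [0.4324, 0.0377, 0.0912]
ee_rot: [-3.14, -0.003, -0.528]
wrist_force: [0.3, -0.8, -0.4]
grip_width: 0.0005
grasp_force: 0.0
```

Request:
jog_arm --rows '[0,0,0.002,0,0,0,0,0,0,0,0,0,0,0,0,0,0,0]'

```text
time: 8.42
position: [0.4323, 0.0377, 0.0901]
ee_rot: [-3.14, -0.003, -0.528]
wrist_force: [0.4, 0.5, -0.1]
grip_width: 0.0003
grasp_force: 0.0
```

Request:
jog_arm --rows '[0,0,0.002,0,0,0,0,0,0,0,0,0,0,0,0,0,0,0]'

```text
time: 8.67
position: [0.4323, 0.0377, 0.0891]
ee_rot: [-3.14, -0.003, -0.528]
wrist_force: [0.0, -0.5, -0.4]
grip_width: 0.0009
grasp_force: 0.0
```

Run:
```python
from h import *
m=fit().x; rel(m,-.071,.088,0);print(observe()['position'],observe()['ee_rot'])
```

```text
rot/pi [-0.0004 -0.001  -0.0001] shift/.5 in new tool axes [-0.0035  0.0007  0.0022] mm [-1.7007  0.5809 -1.0936] q [-0.1718  0.5244  2.0247  0.0005  0.5892  1.9267] now mount [np.float64(-0.06923825914623961), np.float64(0.0003548102446915731)] [ 0.0151 -0.4783 -0.4226] 8.6667
[0.4323 0.0377 0.0891] [-3.1402 -0.003  -0.528 ]
```

Request:
jog_arm --rows '[0,0,0.001,0,0,0,0,0,0.001,0,0,0,0,0,0,0,0,0]'

```text
time: 8.92
position: [0.4324, 0.0377, 0.0883]
ee_rot: [-3.14, -0.003, -0.528]
wrist_force: [-1.0, 1.2, 4.5]
grip_width: 0.0003
grasp_force: 2.1
```

Request:
jog_arm --rows '[0,0,0.001,0,0,0,0,0,0.001,0,0,0,0,0,0,0,0,0]'

```text
time: 9.17
position: [0.4322, 0.0378, 0.0874]
ee_rot: [-3.14, -0.003, -0.528]
wrist_force: [-0.6, 0.8, 6.5]
grip_width: 0.0005
grasp_force: 2.8
```

Request:
jog_arm --rows '[0,0,0.001,0,0,0,0,0,0.001,0,0,0,0,0,0,0,0,0]'

```text
time: 9.42
position: [0.432, 0.038, 0.0864]
ee_rot: [-3.14, -0.003, -0.528]
wrist_force: [-1.3, 0.2, 5.9]
grip_width: 0.0005
grasp_force: 3.1
```

Request:
jog_arm --rows '[0,0,0.001,0,0,0,0,0,0.001,0,0,0,0,0,0,0,0,0]'

```text
time: 9.67
position: [0.4318, 0.0381, 0.0855]
ee_rot: [-3.14, -0.002, -0.528]
wrist_force: [-1.8, 1.4, 6.9]
grip_width: 0.0005
grasp_force: 3.5
```

Request:
jog_arm --rows '[0,0,0.001,0,0,0,0,0,0.001,0,0,0,0,0,0.001,0,0,0,0,0,0.001,0,0,0,0,0,0.001,0,0,0,0,0,0.001,0,0,0,0,0,0.001,0,0,0,0,0,0.001,0,0,0,0,0,0,0,0,0,0,0,0,0,0,0]'

```text
time: 10.5
position: [0.4311, 0.0384, 0.0816]
ee_rot: [-3.14, -0.001, -0.528]
wrist_force: [-3.4, 2.5, 9.7]
grip_width: 0.0007
grasp_force: 4.9
```

Run:
```python
from h import *
m=fit().x; rel(m,-.071,.088,0)
im=snapshot('side');cv2.imwrite('pics/s2.png',im)
def crop(i):return cv2.resize(i[185:235,330:390],None,fx=6.5,fy=10,interpolation=cv2.INTER_CUBIC)
cv2.imwrite('pics/s2c.png',np.hstack([crop(cv2.imread('pics/side0.png')),crop(im)]))
def tp(px,pz,py,th): # rotate plate point, pivot z .058; +tilt raises +x
    z=pz-.058;return [px*np.cos(th)-z*np.sin(th),py,.058+px*np.sin(th)+z*np.cos(th)]
for th in(0,.08,.1,.12,.14):print(th,proj('side',W(m,[tp(.1,.067,0,th),tp(.18,.067,0,th),tp(.188,.067,0,th)])).ravel(),(proj('side',W(m,[tp(.1,.067,0,th)]))).ravel())
```

```text
rot/pi [-0.0004 -0.0003 -0.0001] shift/.5 in new tool axes [-0.0008  0.0007 -0.0128] mm [-0.5231 -0.1121  6.3864] q [-0.1711  0.5404  2.031   0.0017  0.5688  1.9266] now mount [np.float64(-0.07060456465125414), np.float64(0.0003602848551920515)] [-3.4291  2.4682  9.6508] 10.5
0 [340.0346 217.8679 375.0519 212.3041 378.4796 211.7594] [340.0346 217.8679]
0.08 [339.6516 214.8694 374.9422 206.8911 378.4112 206.1069] [339.6516 214.8694]
0.1 [339.5104 214.1277 374.8361 205.5424 378.3123 204.6975] [339.5104 214.1277]
0.12 [339.3511 213.3899 374.6981 204.1964 378.1802 203.2908] [339.3511 213.3899]
0.14 [339.1736 212.6561 374.5281 202.8538 378.0148 201.8871] [339.1736 212.6561]
```

View pics/s2c.png

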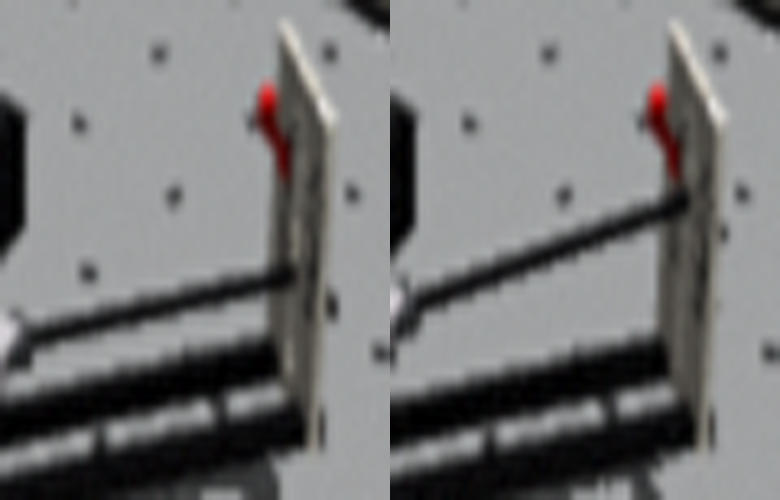

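Request:
jog_arm --rows '[0,0,0.0008,0,0,0,0,0,0.0008,0,0,0,0,0,0.0008,0,0,0,0,0,0.0008,0,0,0,0,0,0,0,0,0,0,0,0,0,0,0]'

```text
time: 11.05
position: [0.4309, 0.0385, 0.0801]
ee_rot: [-3.14, -0.001, -0.528]
wrist_force: [-3.3, 3.1, 10.1]
grip_width: 0.0005
grasp_force: 5.4
```

Run:
```python
from h import *
im=snapshot('side')
def crop(i):return cv2.resize(i[185:235,330:390],None,fx=6.5,fy=10,interpolation=cv2.INTER_CUBIC)
cv2.imwrite('pics/s3c.png',np.hstack([crop(cv2.imread('pics/s2.png')),crop(im)]))
# dark pointer row at columns well before scale
for f,i in(('0',cv2.imread('pics/side0.png')),('2',cv2.imread('pics/s2.png')),('3',im)):
    g=i.astype(float).mean(2);o=[]
    for c in(350,355,360,365,368):
        col=g[198:220,c];w=np.clip(130-col,0,None)
        k=np.arange(198,220);o.append((w*k).sum()/w.sum())
    print(f,np.array(o))
m=fit().x
def tp(px,pz,th):
    z=pz-.058;return [px*np.cos(th)-z*np.sin(th),0,.058+px*np.sin(th)+z*np.cos(th)]
for th in(0,.11,.12,.13,.14,.15):
    q=proj('side',W(m,[tp(x,.067,th) for x in np.linspace(.1,.18,9)]));print(th,np.interp([350,355,360,365,368],q[:,0],q[:,1]))
```

```text
0 [216.0159 215.0248 214.2886 214.3    214.9035]
2 [210.9808 209.4443 208.4136 209.0261 210.3858]
3 [209.7379 208.25   207.1395 207.6155 209.2369]
0 [216.2845 215.4901 214.6957 213.9012 213.4245]
0.11 [211.1002 209.8424 208.5847 207.3269 206.5723]
0.12 [210.6202 209.3197 208.0193 206.7188 205.9386]
0.13 [210.1383 208.795  207.4517 206.1084 205.3024]
0.14 [209.6544 208.2681 206.8818 205.4956 204.6638]
0.15 [209.1684 207.739  206.3096 204.8801 204.0225]
```

View pics/s3c.png

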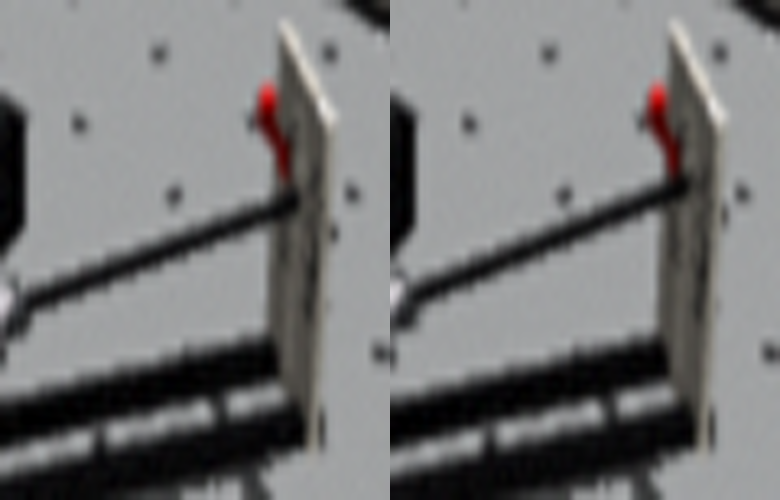

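Request:
jog_arm --rows '[0,0,0.0006,0,0,0,0,0,0,0,0,0,0,0,0,0,0,0,0,0,0,0,0,0,0,0,0,0,0,0,0,0,0,0,0,0,0,0,0,0,0,0,0,0,0,0,0,0,0,0,0,0,0,0,0,0,0,0,0,0]'

```text
time: 11.93
position: [0.4309, 0.0386, 0.0798]
ee_rot: [-3.14, -0.0, -0.528]
wrist_force: [-3.4, 3.3, 10.4]
grip_width: 0.0009
grasp_force: 5.5
```

Request:
jog_arm --rows '[0,0,0,0,0,0,0,0,0,0,0,0,0,0,0,0,0,0,0,0,0,0,0,0,0,0,0,0,0,0,0,0,0,0,0,0,0,0,0,0,0,0,0,0,0,0,0,0,0,0,0,0,0,0,0,0,0,0,0,0]'

```text
time: 12.77
position: [0.4309, 0.0385, 0.0798]
ee_rot: [-3.14, -0.001, -0.528]
wrist_force: [-3.0, 3.4, 11.2]
grip_width: 0.0003
grasp_force: 5.5
```

Request:
jog_arm --rows '[0,0,0,0,0,0,0,0,0,0,0,0,0,0,0,0,0,0,0,0,0,0,0,0,0,0,0,0,0,0,0,0,0,0,0,0,0,0,0,0,0,0,0,0,0,0,0,0,0,0,0,0,0,0,0,0,0,0,0,0]'

```text
time: 13.6
position: [0.4309, 0.0386, 0.0798]
ee_rot: [-3.14, -0.0, -0.528]
wrist_force: [-2.5, 4.7, 10.1]
grip_width: 0.0003
grasp_force: 5.5
```

Run:
```python
from h import *
s=observe();print(s['time'],s['position'],s['wrist_force'])
i=snapshot('side');g=i.astype(float).mean(2);o=[]
for c in(350,355,360):
    w=np.clip(130-g[198:220,c],0,None);o.append((w*np.arange(198,220)).sum()/w.sum())
print(o)
# marker height from w1: red profile
w=cv2.imread('pics/w1.png').astype(float);r=w[:,:,2]-w[:,:,:2].mean(2)
print(np.round(r[132:148,286:297].mean(1)))
```

```text
13.6 [0.4309 0.0386 0.0798] [-2.455   4.6784 10.1026]
[np.float64(209.42625607779576), np.float64(208.10790273556228), np.float64(206.81648522550543)]
[ 2.  2.  2.  1.  2.  8. 30. 53. 66. 65. 59. 38. 15.  3.  1.  2.]
```

Request:
jog_arm --rows '[0,0,-0.0008,0,0,0,0,0,-0.0008,0,0,0,0,0,-0.0008,0,0,0,0,0,-0.0008,0,0,0,0,0,-0.0008,0,0,0,0,0,-0.0008,0,0,0,0,0,-0.0008,0,0,0,0,0,-0.0008,0,0,0,0,0,-0.0008,0,0,0,0,0,-0.0008,0,0,0]'

```text
time: 14.48
position: [0.4315, 0.0382, 0.0837]
ee_rot: [-3.14, -0.002, -0.528]
wrist_force: [-1.5, 1.6, 7.5]
grip_width: 0.0009
grasp_force: 4.1
```

Request:
jog_arm --rows '[0,0,-0.0008,0,0,0,0,0,-0.0008,0,0,0,0,0,-0.0008,0,0,0,0,0,-0.0008,0,0,0,0,0,-0.0008,0,0,0,0,0,-0.0008,0,0,0,0,0,-0.0008,0,0,0,0,0,-0.0008,0,0,0]'

```text
time: 15.15
position: [0.4321, 0.0379, 0.0868]
ee_rot: [-3.14, -0.003, -0.528]
wrist_force: [-0.3, 0.2, 5.5]
grip_width: 0.0003
grasp_force: 2.9
```

Request:
jog_arm --rows '[0,0,-0.0006,0,0,0,0,0,-0.0006,0,0,0,0,0,-0.0006,0,0,0,0,0,-0.0006,0,0,0,0,0,-0.0006,0,0,0,0,0,-0.0006,0,0,0,0,0,-0.0006,0,0,0,0,0,-0.0006,0,0,0,0,0,0,0,0,0]'

```text
time: 15.9
position: [0.4324, 0.0377, 0.0887]
ee_rot: [-3.14, -0.003, -0.528]
wrist_force: [0.0, -1.5, -0.1]
grip_width: 0.0003
grasp_force: 0.0
```

Released at rest; now come clear straight up, and check.

Request:
jog_arm --rows '[0,0,-0.004,0,0,0,0,0,-0.01,0,0,0,0,0,-0.03,0,0,0,0,0,-0.04,0,0,0,0,0,-0.04,0,0,0,0,0,0,0,0,0,0,0,0,0,0,0,0,0,0,0,0,0,0,0,0,0,0,0,0,0,0,0,0,0]'

```text
time: 16.73
position: [0.4314, 0.0378, 0.15]
ee_rot: [-3.141, -0.001, -0.528]
wrist_force: [-0.5, 0.5, -0.8]
grip_width: 0.0003
grasp_force: 0.0
```

Run:
```python
from h import *
i=snapshot('side').astype(float);g=i.mean(2)
for c in(350,355,360):
    w=np.clip(130-g[198:220,c],0,None);print((w*np.arange(198,220)).sum()/w.sum())
print(observe()['time'],observe()['position'])
print(hand_in())
```

```text
216.01459854014598
215.02180685358255
214.3007874015748
16.7833 [0.4315 0.0378 0.1501]
the job is handed in; nothing more can be done
None
```

I pressed the pad until the pointer had risen about 26 mm (marker estimated at about 25–26 mm), held it for over 2 s, eased it back to its rest position and moved clear; the job was handed in at 16.8 s, with no verdict returned.

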